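Hang the long bracket on the slotted upright

TASK

Two loose metal brackets stand on the bench beside the slotted upright. Take the one with the longer arm, push its two hooks into the top pair of slots of the upright and lower it until the hooks have dropped fully home over the slots' lower edges, then let go so that it hangs there by itself. Leave the short bracket standing where it is.

Things in the scene. Friction and masses are not known exactly. Their poses are not given: they have to be found in the camera images.
- long_bracket: Aluminium bracket with the longer arm, standing on the bench, 0.22 to 0.35 kg. Origin: middle of the lower edge of the back plate's rear face (the face with the hooks, to lie against the upright). +x out of that face, as the hooks point; +z up. Back plate 90 wide (y), 80 tall, 4 thick (x -4..0 mm). A low arm 14 wide, 24 high, runs from the rib to x = -150 mm, its end 38 high
- long_bracket_grip (a point): Where to grip, about over the centre of mass: a point inside the bracket's upright rib at x = -43, y = 0, z = 56 mm of its frame, same axes. The rib is 14 mm thick (y -7..7), 80 mm tall, x from -71 to -3 mm; pinch it across y from above
- long_bracket_seat (a point): Point on the bracket's rear face midway between its two hooks, level with the undersides of their tabs (x 0, y 0, z 66 mm of its frame), same axes. Hooks at y = -30 and +30 mm, each 14 wide: tab 8 mm thick (z 66..74), reaching to x = 18 mm; its end (x 11..18) turned down to z = 52 mm. That leaves an 11 mm gap to the back plate
- upright: Dark steel slotted panel on a grey base, fixed. Origin: foot of the panel's front face (towards the robot), middle, bench height; +x into the panel, +z up. Panel 130 wide (y), 160 tall, 5 thick (x 0..5 mm); base 10 high, x -70..16 mm. Through slots, two in each row: y 13..47 and y -47..-13 mm; top row z 105..149, bottom row z 35..79 mm
- top_lips (a point): Point on the upright's front face midway between the lower edges of the top two slots, 105 mm above the bench, axes as the upright. Home, the bracket's seat point lies about here with its axes turned the same way: bracket origin 39 mm above the bench, tabs resting on the 5 mm thick lower edges. 6 mm of play lets it hang a little nose down
- short_bracket: The other loose bracket, to be left alone: same back plate, rib, hooks and frame, but its arm ends at x = -95 mm. One bracket stands left of the upright, one right, about 0.3 m off; which is where varies

How it is judged:
At the end, for the whole second after the job is handed in: The long bracket hangs at rest, its seat point within 8 mm in height and 15 mm sideways of top_lips and -12 to +6 mm from it in depth, tilted under 0.22 rad, square to the upright within 0.2 rad, carried by it; the short bracket stands upright within 30 mm of its start (z of long_bracket_seat in the frame of top_lips between -0.008 and 0.008 m and x of long_bracket_seat in the frame of top_lips between -0.012 and 0.006 m and y of long_bracket_seat in the frame of top_lips between -0.015 and 0.015 m and angle between long_bracket's own z axis and vertical below 0.22 rad and angle between the y axis of long_bracket and the y axis of upright, either way round below 0.2 rad and contact force between long_bracket and upright above 0.5 N and linear speed of long_bracket below 0.02 m/s and distance of short_bracket from where it was at the start of the episode below 0.03 m and angle between short_bracket's own z axis and vertical below 0.2 rad); the robot touches nothing.
It fails at once if the short bracket is knocked over or shifted by more than 30 mm (distance of short_bracket from where it was at the start of the episode above 0.03 m or angle between short_bracket's own z axis and vertical above 0.5 rad).
It also fails if it takes over 51 s, if anything falls off the work surface, if the arm or the gripper's body presses on something with over 40 N, if the wrist force passes 120 N, or if a joint passes its speed limit or range.

ROBOT

A 7-joint arm with a two-finger parallel gripper is mounted at the origin on a cart in front of the work surface, level with it; the furniture and walls round the work are solid. World frame = base frame: x ahead of the robot, y to its left, z up, the work surface at z = 0. Lengths are in m, angles in rad, forces in N, time in s.
With the tool pointing down it reaches from about 0.425 to 0.875 m from the base axis. Payload 8.4 kg.
Tool frame: the origin (TCP) lies midway between the tips of the shut fingers; the grasp point (between the pads) lies 19 mm behind it; z points along the fingers, y is the direction in which the jaws open and shut (so a half turn about z gives the same grasp; the last joint's range is limited). The gripper opens to 87 mm and grips with 3 to 60 N. Pads are 19 mm wide; open, the fingers measure 117 mm over their backs; the gripper's body (75 mm by 190 mm) begins 51 mm behind the grasp point.
Start: joints at [1.155, 0.333, 0.04, 1.465, -0.013, 1.343, -0.059], TCP at [0.202, -0.618, 0.223] pointing down, gripper open.
Joint ranges: [-2.58, 2.58], [-0.38, 2.09], [-1.3, 1.39], [0.25, 2.4], [-1.5, 4.64], [0.08, 2.09], [-2.65, 2.65]. Speed limits (rad/s): [2.22, 2.22, 2.79, 2.79, 3.14, 3.14, 3.14].

INTERFACE

Orientations are given as a rotation vector (axis times angle).
In Python, from workcell import env gives the robot as it stands.
- The arm moves only by the tool jog_arm, never from a script. Its argument "steps" is text: rows parted by semicolons, each of 7 numbers parted by spaces: the finger opening in m, from 0 to 0.087, then the shift along the world's x, y, z in m, then the turn, a rotation vector about the world's x, y, z in rad. A call has 1 to 5 rows; each row is the pose to reach, as a shift and turn from the pose commanded when the call began; what a row does not reach only later rows make up. A row lasts 1/8 s, in which the tool goes at most 62.5 mm and 10.7 degrees, less where a joint would pass 70% of its speed; a pose out of reach is approached as far as the arm can. A call with a gripper value outside its range is refused whole. The fingers move at their own pace and stop on an object; the grip force is fixed at half the most. Time passes only in rows, so rows that repeat a pose let the fingers close. It gives the time, the measured TCP pose, the force and the opening at its end, in the units of the state.
- env.state(): the state, without advancing time (a new reading comes with each control period).
- env.grab_frame(name): name is "scene" or "top" or "wrist"; returns a dict with "image" (384x512x3 uint8, red, green, blue), "mtx" (3x3 intrinsics, pixels), "dist_coeffs" ([k1, k2, p1, p2, k3] as OpenCV has them; the pictures are not rectified), "rvec" (rotation vector, rad) and "tvec" (3), from world to camera coordinates, as OpenCV has them. Camera axes: x right, y down, z forward; pixel columns grow to the right and rows downward; lengths in m; the calibration is good to about 2 mm. A picture is of the moment at which its call begins. There is no depth.
- env.close_job(): hands the job in, once; it reports no verdict.
The state is a dict: "time": time; "q": joint angles; "joint_vel": joint speeds; "effort": joint torques, N m; "eef_pos": TCP position; "eef_rot": TCP orientation; "force": force on the tool from outside, world axes, zero at the start; "wrist_torque": the same for the moment, N m; "width": opening from 0.0 (shut) to 1.0 (fully open).
Only numpy, scipy, OpenCV 4.12 (cv2) and the standard library are available. Lean on these libraries where they do the work, as an engineer would, in place of code of your own. Each camera call takes 0.05 s, during which the arm holds its last target.

## Working session

There is one attempt and no reset: what is moved stays moved. The work goes in short steps, Python scripts to look and compute and a tool call to move; the robot and the scene stay as the last step left them, time stands still between calls to the robot, and variables do not carry over. Pictures are saved under pics/ and viewed, and the job is handed in when it is done.

Besides the shell and the picture viewer there is one more tool, called after "Request:" in YAML: its name, and indented under it one key for each argument. jog_arm: Moves the arm, as the interface text tells. Its arguments: {"type":"object","properties":{"steps":{"type":"string"}},"required":["steps"]}

```bash
mkdir -p pics; ls
cat > h.py <<'E'
import numpy as np, cv2
from workcell import env
def grab(n,f=None):
    d=env.grab_frame(n)
    if f: cv2.imwrite('pics/'+f,d['image'][:,:,::-1])
    return d
def ray(d,uv):
    p=cv2.undistortPoints(np.array(uv,float).reshape(-1,1,2),d['mtx'],d['dist_coeffs']).reshape(-1,2)
    R=cv2.Rodrigues(np.array(d['rvec'],float))[0]; t=np.array(d['tvec'],float).ravel()
    c=-R.T@t; v=np.c_[p,np.ones(len(p))]@R
    return c,v
def plane(d,uv,z):
    c,v=ray(d,uv); return c+v*((z-c[2])/v[:,2])[:,None]
def proj(d,P):
    return cv2.projectPoints(np.array(P,float).reshape(-1,1,3),d['rvec'],d['tvec'],d['mtx'],d['dist_coeffs'])[0].reshape(-1,2)
E
python3 - <<'E'
from h import *
s=env.state();print({k:np.round(v,3) for k,v in s.items()})
for n in('scene','top','wrist'):
    d=grab(n,n+'0.png');print(n,np.round(ray(d,[[256,192]])[0],3))
E
```

```text
pics
{'time': np.float64(0.0), 'q': array([ 1.155,  0.334,  0.04 ,  1.466, -0.013,  1.343, -0.059]), 'joint_vel': array([-0.001, -0.001, -0.   ,  0.   , -0.001, -0.001, -0.   ]), 'effort': array([-0.0000e+00, -6.5634e+01,  1.3350e+00, -4.0381e+01, -6.0000e-02,
        4.5000e-02,  0.0000e+00]), 'eef_pos': array([ 0.202, -0.617,  0.222]), 'eef_rot': array([-3.101e+00, -4.950e-01,  1.000e-03]), 'force': array([ 0.904, -0.005, -0.11 ]), 'wrist_torque': array([ 0.006, -0.003, -0.043]), 'width': np.float64(1.0)}
scene [-0.331  0.675  0.805]
top [ 0.335 -0.004  1.214]
wrist [ 0.268 -0.595  0.384]
```

View pics/scene0.png

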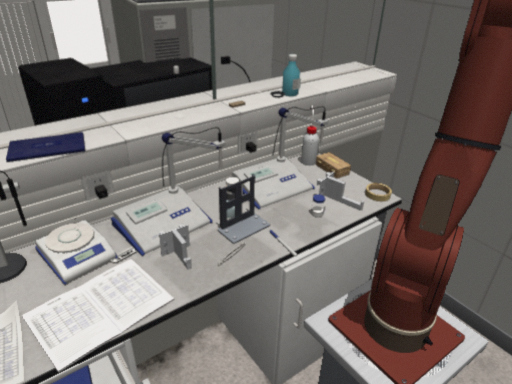

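View pics/top0.png

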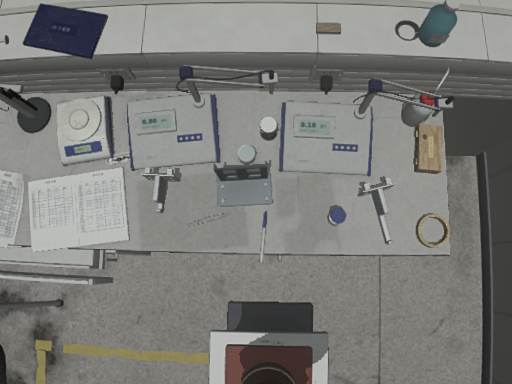

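View pics/wrist0.png

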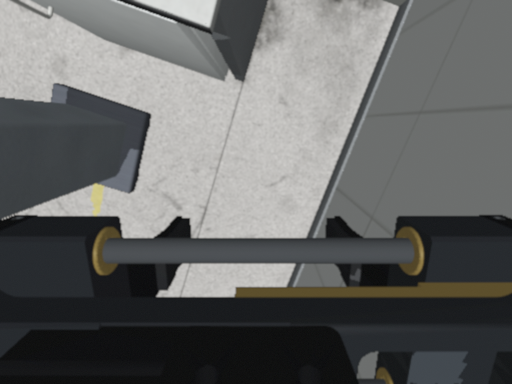

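Run:
```python
from h import *
d=grab('top');im=d['image'][:,:,::-1]
a=cv2.resize(im[160:260,330:430],None,fx=6,fy=6,interpolation=cv2.INTER_CUBIC);cv2.imwrite('pics/topL.png',a)
a=cv2.resize(im[140:240,195:295],None,fx=6,fy=6,interpolation=cv2.INTER_CUBIC);cv2.imwrite('pics/topU.png',a)
print(proj(d,[[0,0,0],[.6,0,0],[.202,-.618,.223]]),d['dist_coeffs'],d['mtx'])
```

```text
[[267.03738903 388.44380536]
 [270.84599659 166.98451462]
 [532.49920887 318.91610576]] [-0.17018039  0.          0.          0.          0.        ] [[445.20548869   0.         260.77033066]
 [  0.         445.20548869 184.32402734]
 [  0.           0.           1.        ]]
```

View pics/topL.png

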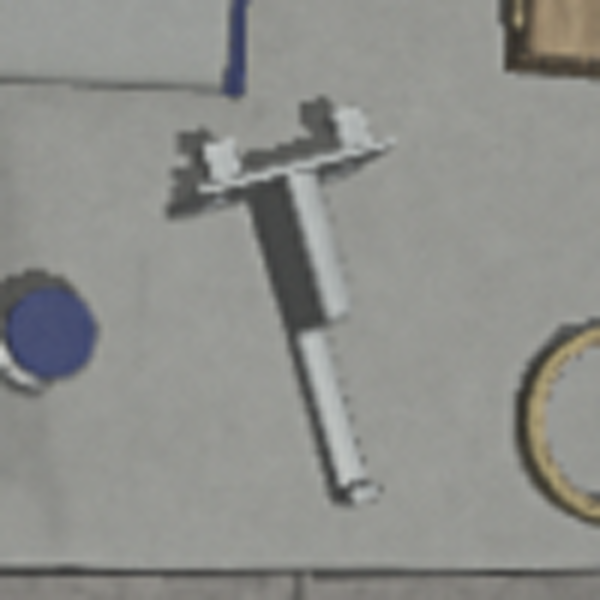

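View pics/topU.png

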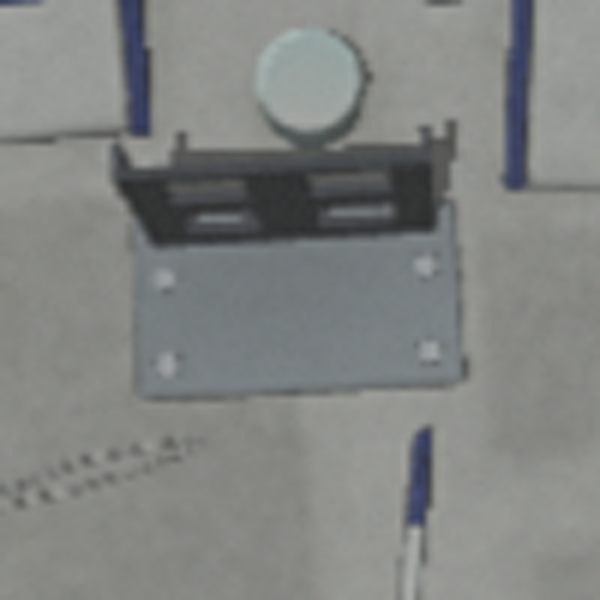

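Run:
```python
from h import *
d=grab('top')
def P(l,o,z,n):
    uv=np.array(l,float)/6-0.42+np.array(o); r=plane(d,uv,z); print(n,np.round(r,4).tolist()); return r
L=(330,160);U=(195,140)
a=P([(200,190),(390,143)],L,.08,'plate top');v=a[0]-a[1];print(np.linalg.norm(v),np.degrees(np.arctan2(-v[0],v[1])), a.mean(0))
b=P([(290,180),(326,325),(318,172),(348,312)],L,.08,'rib')
P([(360,493)],L,.038,'armend')
f=P([(155,243),(437,230)],U,.01,'foot');v=f[0]-f[1];print(np.linalg.norm(v),np.degrees(np.arctan2(-v[0],v[1])),f.mean(0))
f=P([(137,398),(465,380)],U,.01,'basefront');v=f[0]-f[1];print(np.linalg.norm(v),np.degrees(np.arctan2(-v[0],v[1])),f.mean(0))
f=P([(118,180),(437,165)],U,.16,'paneltop');v=f[0]-f[1];print(np.linalg.norm(v),np.degrees(np.arctan2(-v[0],v[1])),f.mean(0))
s=grab('scene');im=s['image'][:,:,::-1]
cv2.imwrite('pics/sL.png',cv2.resize(im[160:220,305:385],None,fx=8,fy=8,interpolation=cv2.INTER_CUBIC))
cv2.imwrite('pics/sU.png',cv2.resize(im[165:245,205:285],None,fx=7,fy=7,interpolation=cv2.INTER_CUBIC))
```

```text
plate top [[0.5221, -0.24, 0.08], [0.544, -0.3246, 0.08]]
0.08737086847605624 14.534268184522894 [ 0.53303509 -0.28226853  0.08      ]
rib [[0.527, -0.2796, 0.08], [0.464, -0.2939, 0.08], [0.5307, -0.2921, 0.08], [0.4698, -0.3037, 0.08]]
armend [[0.3942, -0.3186, 0.038]]
foot [[0.5589, 0.1386, 0.01], [0.5669, 0.009, 0.01]]
0.1299332962442937 3.5288174967700576 [0.56288766 0.07380565 0.01      ]
basefront [[0.4869, 0.1444, 0.01], [0.4977, -0.0049, 0.01]]
0.14972803082967454 4.124217519266546 [0.49227238 0.06975471 0.01      ]
paneltop [[0.5568, 0.1369, 0.16], [0.5648, 0.0078, 0.16]]
0.12934060439595518 3.539818062610867 [0.56076624 0.07236058 0.16      ]
```

View pics/sL.png

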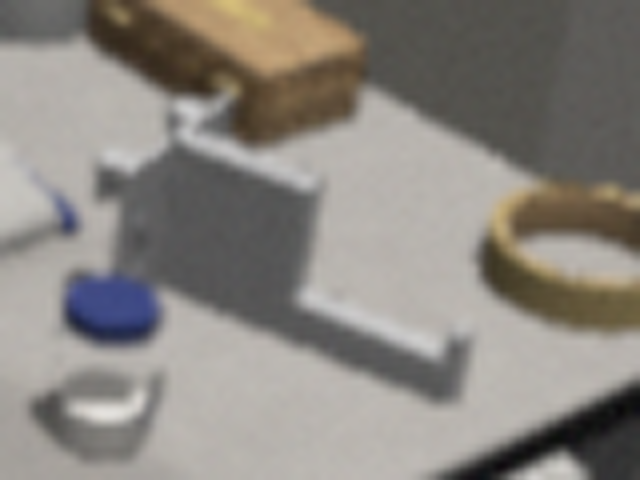

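View pics/sU.png

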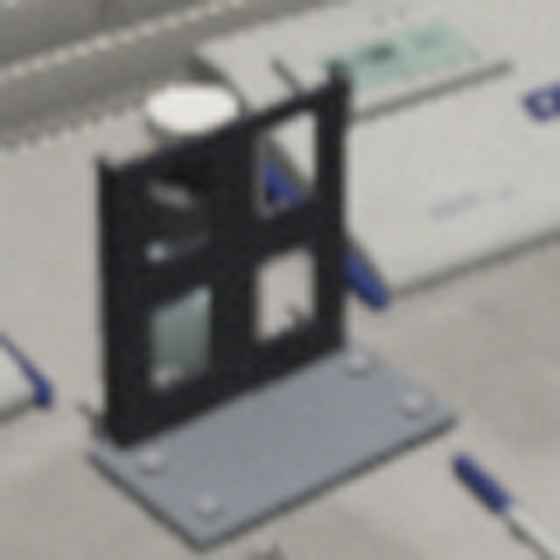

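Run:
```python
from h import *
from scipy.spatial.transform import Rotation as R
s=env.state();M=R.from_rotvec(s['eef_rot']).as_matrix();print(np.round(M,3), np.degrees(np.arctan2(-M[0,1],M[1,1])))
print(np.array([.490,-.293])-s['eef_pos'][:2])
```

```text
[[ 0.95   0.312 -0.   ]
 [ 0.312 -0.95   0.001]
 [-0.    -0.001 -1.   ]] -161.85014418077475
[0.28757919 0.3244989 ]
```

Request:
jog_arm:
  steps: "0.087 0.036 0.04 0.01 0 0 -0.014; 0.087 0.072 0.08 0.02 0 0 -0.028; 0.087 0.108 0.12 0.02 0 0 -0.042; 0.087 0.144 0.16 0.02 0 0 -0.056; 0.087 0.18 0.2 0.02 0 0 -0.07"

```text
time: 0.92
eef_pos: [0.3835, -0.4162, 0.2428]
eef_rot: [3.117, 0.386, 0.0]
force: [0.8, -0.7, 0.9]
width: 1.0
```

Request:
jog_arm:
  steps: "0.087 0.036 0.04 0 0 0 0; 0.087 0.072 0.08 0 0 0 0; 0.087 0.108 0.124 0 0 0 0; 0.087 0.108 0.124 0 0 0 0; 0.087 0.108 0.124 0 0 0 0"

```text
time: 1.55
eef_pos: [0.4902, -0.294, 0.2425]
eef_rot: [3.117, 0.387, -0.001]
force: [-0.7, -0.0, 0.1]
width: 1.001
```

Run:
```python
from h import *
from scipy.spatial.transform import Rotation as R
s=env.state();M=R.from_rotvec(s['eef_rot']).as_matrix();print(s['time'],s['eef_pos'],s['force'], np.degrees(np.arctan2(-M[0,1],M[1,1]))+180)
grab('wrist','w1.png');grab('scene','s1.png')
```

```text
1.55 [ 0.49018587 -0.29397599  0.24246002] [-0.70269385 -0.02736056  0.07059895] 14.149181492392444
```

View pics/w1.png

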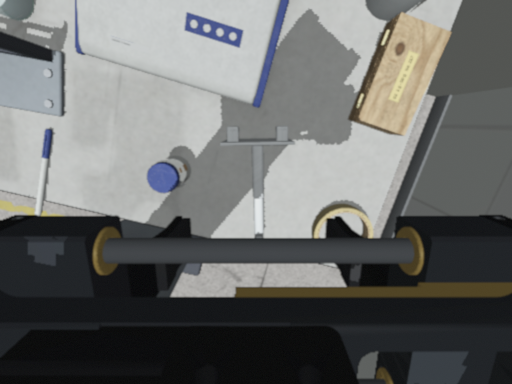

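View pics/s1.png

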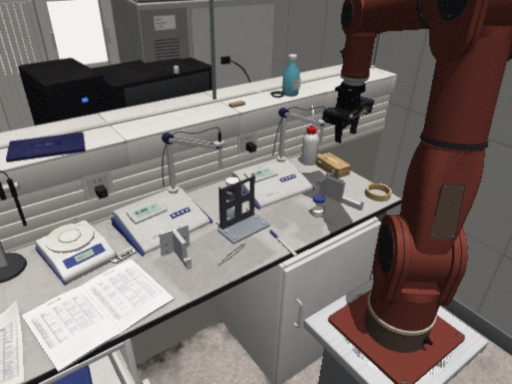

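Run:
```python
from h import *
d=grab('wrist');im=d['image'][:,:,::-1]
cv2.imwrite('pics/w1z.png',cv2.resize(im[120:220,205:305],None,fx=6,fy=6,interpolation=cv2.INTER_CUBIC))
print(ray(d,[[256,192]]))
```

```text
(array([ 0.55619407, -0.27758476,  0.40458273]), array([[-0.24491371, -0.05586422, -0.96795976]]))
```

View pics/w1z.png

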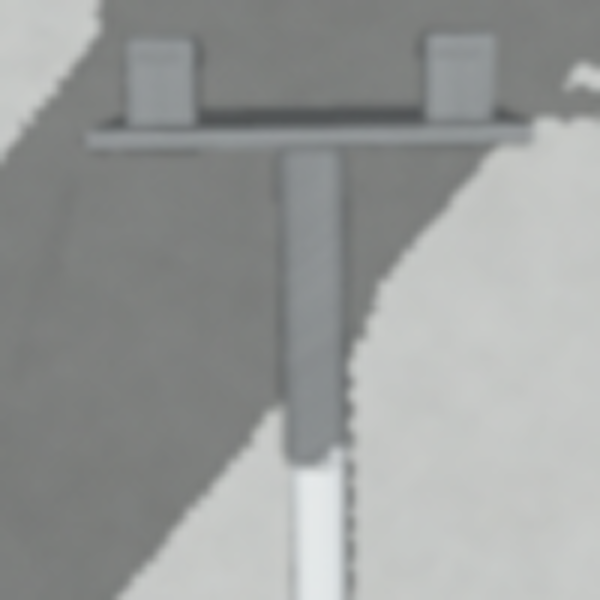

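Run:
```python
from h import *
d=grab('wrist')
a=plane(d,np.array([(90,131),(530,122),(90,148),(530,138),(312.,155),(311,460)])/6-.42+np.array([205,120]),.08)
print(np.round(a,4))
for i,j in((0,1),(2,3)):
    v=a[i]-a[j];print(np.linalg.norm(v),np.degrees(np.arctan2(-v[0],v[1])),a[[i,j]].mean(0))
v=a[4]-a[5];print(np.linalg.norm(v),np.degrees(np.arctan2(v[1],v[0])))
```

```text
[[ 0.524  -0.2393  0.08  ]
 [ 0.5469 -0.3236  0.08  ]
 [ 0.5208 -0.24    0.08  ]
 [ 0.5438 -0.3244  0.08  ]
 [ 0.5301 -0.2832  0.08  ]
 [ 0.4689 -0.2982  0.08  ]]
0.08735784595404823 15.137333611640923 [ 0.53545541 -0.28143017  0.08      ]
0.08758431024949372 15.267594709638136 [ 0.53231748 -0.28220341  0.08      ]
0.06307683645462683 13.732176400502146
```

Request:
jog_arm:
  steps: "0.06 0.001 0.001 -0.045 0 0 0.01; 0.06 0.001 0.001 -0.09 0 0 0.01; 0.06 0.001 0.001 -0.13 0 0 0.01; 0.06 0.001 0.001 -0.165 0 0 0.01; 0.06 0.001 0.001 -0.185 0 0 0.01"

```text
time: 2.38
eef_pos: [0.49, -0.2931, 0.0556]
eef_rot: [-3.115, -0.4, 0.003]
force: [0.2, 0.1, 0.1]
width: 0.694
```

Request:
jog_arm:
  steps: "0.06 0 0 -0.01 0 0 0; 0.06 0 0 -0.019 0 0 0; 0.06 0 0 -0.019 0 0 0; 0.06 0 0 -0.019 0 0 0"

```text
time: 2.88
eef_pos: [0.4919, -0.2929, 0.0393]
eef_rot: [3.115, 0.402, 0.001]
force: [-0.8, 0.2, -0.4]
width: 0.689
```

Run:
```python
from h import *
d=grab('scene');im=d['image'][:,:,::-1]
cv2.imwrite('pics/s2.png',cv2.resize(im[100:230,280:400],None,fx=4.5,fy=4.5,interpolation=cv2.INTER_CUBIC))
grab('wrist','w2.png');print(env.state()['eef_pos'])
```

```text
[ 0.4918971  -0.29285969  0.03926248]
```

View pics/s2.png

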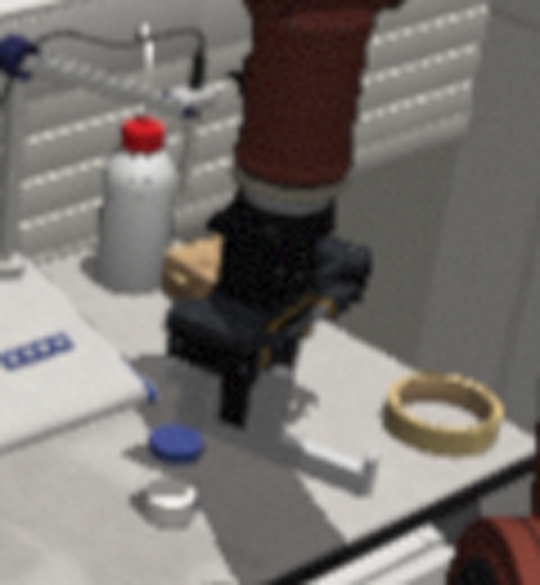

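View pics/w2.png

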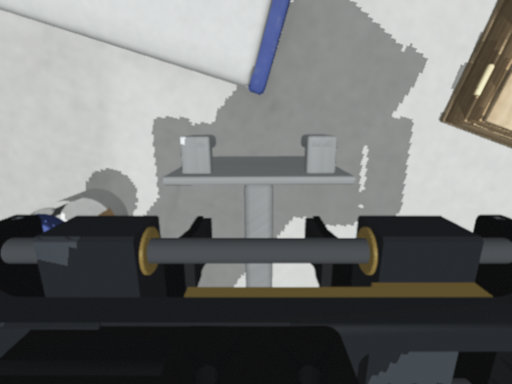

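Request:
jog_arm:
  steps: "0 0 0 0 0 0 0; 0 0 0 0 0 0 0; 0 0 0 0 0 0 0; 0 0 0 0 0 0 0; 0 0 0 0 0 0 0"

```text
time: 3.6
eef_pos: [0.4915, -0.2926, 0.0385]
eef_rot: [-3.116, -0.402, 0.0]
force: [0.7, 0.6, -1.2]
width: 0.208
```

Request:
jog_arm:
  steps: "0 0 0 0.005 0 0 0; 0 0 0 0.03 0 0 0; 0 0 0 0.07 0 0 0; 0 0 0 0.1 0 0 0; 0 0 0 0.1 0 0 0"

```text
time: 4.22
eef_pos: [0.4927, -0.2933, 0.1409]
eef_rot: [3.113, 0.402, 0.005]
force: [0.3, -0.2, -3.4]
width: 0.156
```

Run:
```python
from h import *
d=grab('wrist','w3.png');s=env.state();print(s['eef_pos'],s['eef_rot'],s['force'],s['wrist_torque'],s['width']*.087)
im=d['image'][:,:,::-1]
cv2.imwrite('pics/w3z.png',cv2.resize(im[110:240,140:380],None,fx=3.2,fy=3.2,interpolation=cv2.INTER_CUBIC))
```

```text
[ 0.49169497 -0.29276769  0.13891873] [3.11494128e+00 4.02107506e-01 1.49875196e-03] [ 0.569152    0.15569824 -3.37903823] [-0.02442754 -0.02285241 -0.01755971] 0.013841064480535547
```

View pics/w3z.png

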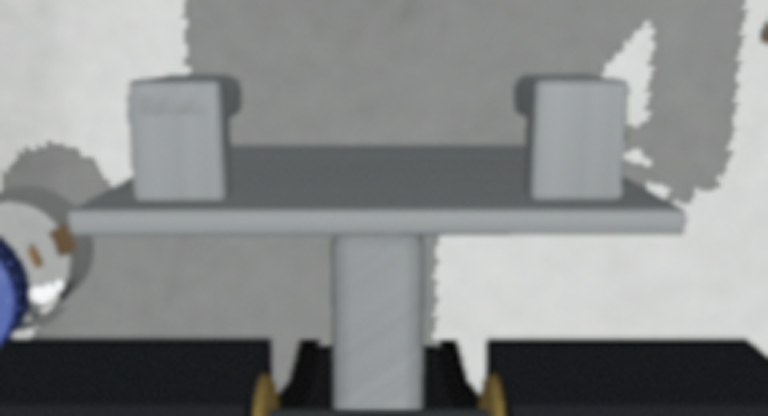

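Run:
```python
from h import *
a=cv2.imread('pics/w2.png')[110:240,140:380];b=cv2.imread('pics/w3.png')[110:240,140:380]
cv2.imwrite('pics/cmp.png',cv2.resize(np.vstack([a,b]),None,fx=2.3*1.3,fy=2.3,interpolation=cv2.INTER_CUBIC))
d=grab('wrist')
for f,off in(('w2.png',(-.0001,0,.0393)),):
    pass
# predicted pixels for current pose if bracket z0=TCPz-.039
s=env.state();p=s['eef_pos'];psi=np.radians(14.7);c,sn=np.cos(psi),np.sin(psi)
for dz in(0,-.01):
    o=np.array([.5355,-.2815,p[2]-.0388+dz])
    B=lambda x,y,z:o+[c*x-sn*y,sn*x+c*y,z]
    print(dz,np.round(proj(d,[B(0,45,.08*1)*1 if 0 else B(0,.045,.08),B(0,-.045,.08),B(-.004,.045,.08),B(.018,.037,.074),B(.018,-.037,.074)]),1).tolist())
```

```text
0 [[162.3, 175.1], [356.6, 175.0], [163.1, 183.5], [180.4, 134.8], [338.5, 134.8]]
-0.01 [[169.2, 171.3], [349.4, 171.2], [169.8, 179.2], [185.9, 133.9], [332.7, 133.9]]
```

View pics/cmp.png

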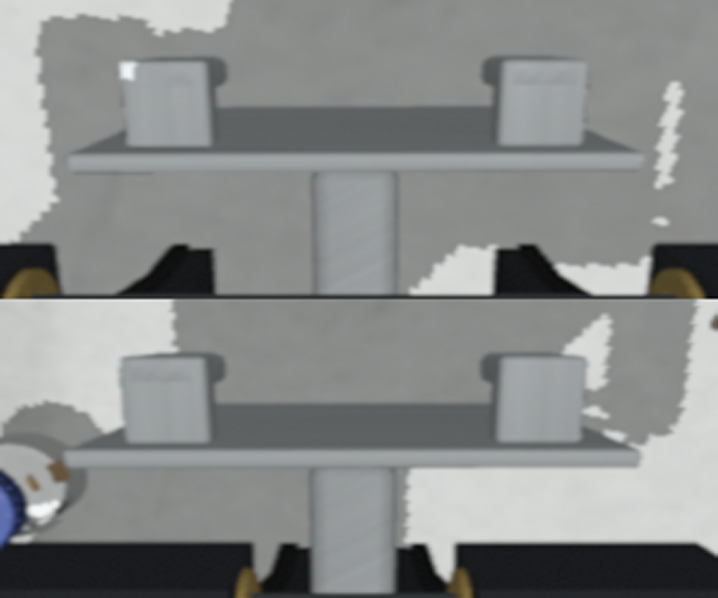

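Request:
jog_arm:
  steps: "0 -0.02 0.03 0 0 0 -0.02; 0 -0.036 0.075 0 0 0 -0.06; 0 -0.036 0.12 0 0 0 -0.1; 0 -0.036 0.165 0 0 0 -0.14; 0 -0.036 0.21 0 0 0 -0.192"

```text
time: 4.95
eef_pos: [0.4542, -0.0811, 0.1369]
eef_rot: [-3.139, -0.099, 0.004]
force: [0.2, 0.0, -3.4]
width: 0.158
```

Request:
jog_arm:
  steps: "0 0 0.045 0 0 0 0; 0 0 0.09 0 0 0 0; 0 0 0.125 -0.01 0 0 0; 0 0 0.145 -0.02 0 0 0; 0 0 0.15 -0.03 0 0 0"

```text
time: 5.58
eef_pos: [0.4544, 0.0684, 0.1069]
eef_rot: [-3.139, -0.105, 0.004]
force: [-0.3, -0.6, -3.0]
width: 0.16
```

Request:
jog_arm:
  steps: "0 0 0 -0.006 0 0 0; 0 0 0 -0.006 0 0 0; 0 0 0 -0.006 0 0 0"

```text
time: 5.95
eef_pos: [0.4557, 0.0666, 0.1027]
eef_rot: [3.14, 0.1, 0.0]
force: [0.4, -0.7, -3.2]
width: 0.161
```

Run:
```python
from h import *
d=grab('wrist','w4.png');t=grab('top','t4.png');c=grab('scene','s4.png');s=env.state();print(s['eef_pos'],s['eef_rot'],s['force'],s['wrist_torque'],s['width']*.087)
im=c['image'][:,:,::-1]
cv2.imwrite('pics/s4z.png',cv2.resize(im[160:260,180:300],None,fx=5,fy=5,interpolation=cv2.INTER_CUBIC))
```

```text
[0.45577853 0.06704694 0.10289118] [3.13994278e+00 1.00738573e-01 1.09534019e-03] [ 0.62931401 -0.41917403 -2.64090677] [0.04709176 0.01064583 0.02923146] 0.013703020942457516
```

View pics/w4.png

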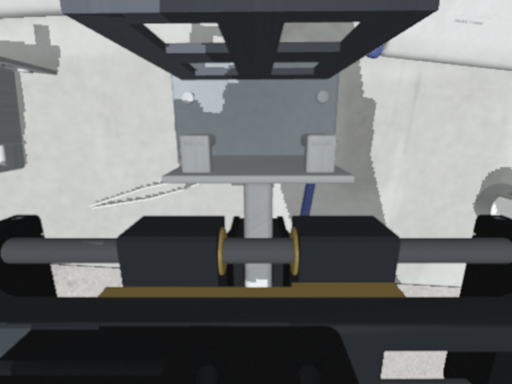

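View pics/s4z.png

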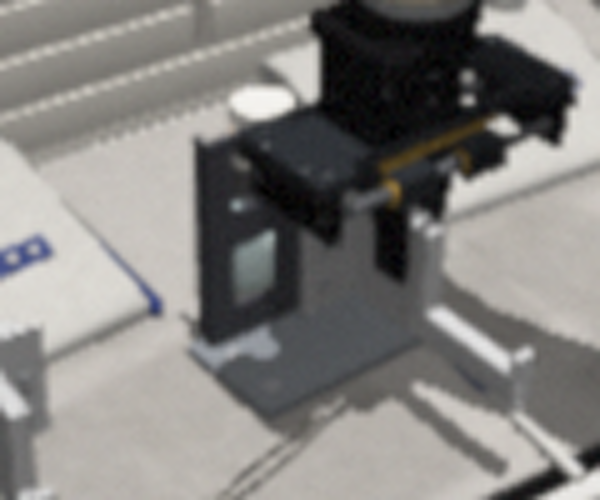

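View pics/t4.png

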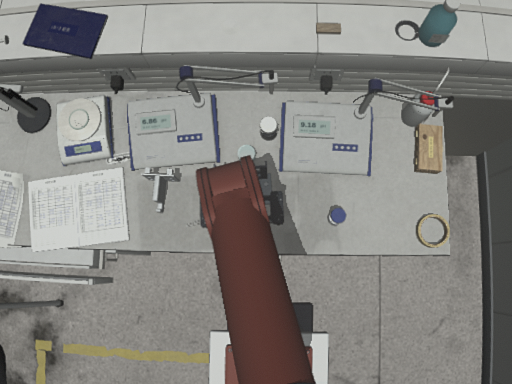

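Run:
```python
from h import *
im=cv2.imread('pics/w4.png')
cv2.imwrite('pics/w4z.png',cv2.resize(im[0:100,50:450],None,fx=2,fy=4,interpolation=cv2.INTER_CUBIC))
```

```text
(no output)
```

View pics/w4z.png

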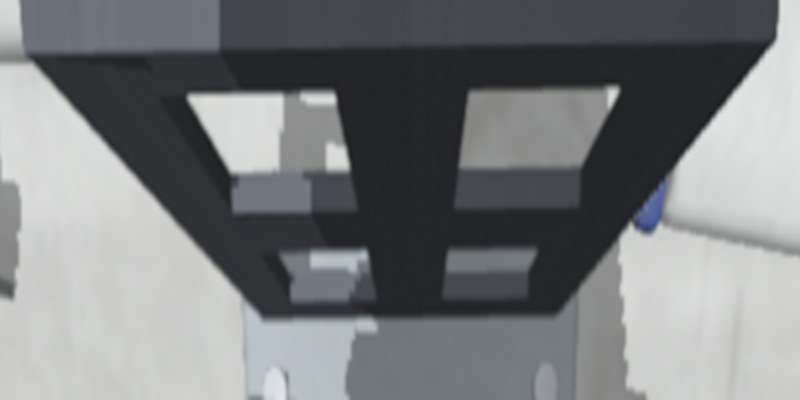

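Run:
```python
from h import *
d=grab('wrist')
def m(l,z,n):
    r=plane(d,np.array(l,float)/[2,4]-[.25,.375]+[50,0],z);v=r[0]-r[-1];c=r.mean(0)
    print(n,np.round(r[:,:2],4).tolist(),'L',round(np.linalg.norm(v),4),'yaw',round(np.degrees(np.arctan2(-v[0],v[1])),2),'mid',np.round(c,4))
m([(30,56),(775,43)],.16,'top')
m([(235,213),(357,211),(455,208),(580,206)],.105,'lip')
m([(263,318),(558,313)],.01,'foot')
s=env.state();print(s['eef_pos'],s['time'])
# bracket
def b(l,z,n):
    r=plane(d,l,z);v=r[0]-r[-1];print(n,np.round(r,4).tolist(),np.linalg.norm(v),np.degrees(np.arctan2(-v[0],v[1])),r.mean(0))
cv2.imwrite('pics/w5z.png',cv2.resize(d['image'][120:200,150:370,::-1],None,fx=3.6,fy=6,interpolation=cv2.INTER_CUBIC))
```

```text
top [[0.5564, 0.1409], [0.5656, 0.0126]] L 0.1286 yaw 4.13 mid [0.561  0.0767 0.16  ]
lip [[0.5577, 0.1234], [0.5601, 0.0903], [0.5622, 0.0638], [0.5646, 0.0299]] L 0.0937 yaw 4.21 mid [0.5612 0.0768 0.105 ]
foot [[0.5572, 0.1418], [0.5666, 0.0116]] L 0.1306 yaw 4.13 mid [0.5619 0.0767 0.01  ]
[0.45572863 0.06711727 0.10287049] 6.15
```

View pics/w5z.png

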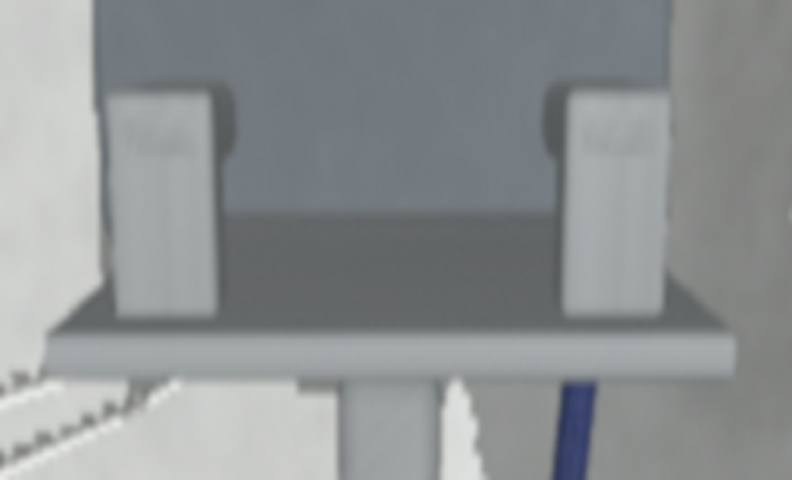

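Run:
```python
from h import *
d=grab('wrist')
def b(l,z,n):
    r=plane(d,np.array(l,float)/[3.6,6]-[.36,.42]+[150,120],z);v=r[0]-r[-1];print(n,np.linalg.norm(v),np.degrees(np.arctan2(-v[0],v[1])),r.mean(0))
b([(48,333),(735,332)],.144,'plate')
b([(106,90),(669,90)],.138,'hooktips')
b([(338,380),(440,380)],.144,'rib')
```

```text
plate 0.08750767865539388 3.7044996726890287 [0.50099301 0.07032504 0.144     ]
hooktips 0.07248346780579445 3.668279132903696 [0.5188084  0.07197788 0.138     ]
rib 0.01308677443193669 3.650582135309008 [0.49726103 0.07042855 0.144     ]
```

Request:
jog_arm:
  steps: "0 0.015 0.0015 0 0 0 0.008; 0 0.03 0.003 0 0 0 0.008; 0 0.04 0.004 0 0 0 0.008; 0 0.04 0.004 0 0 0 0.008"

```text
time: 6.7
eef_pos: [0.4962, 0.0716, 0.1023]
eef_rot: [-3.139, -0.114, 0.001]
force: [-0.6, 0.0, -3.2]
width: 0.158
```

Run:
```python
from h import *
d=grab('wrist','w6.png');s=env.state();print(s['eef_pos'],s['eef_rot'],s['force'],s['wrist_torque'])
```

```text
[0.49552441 0.07156542 0.1022531 ] [-3.13904030e+00 -1.14485202e-01  1.23478148e-03] [-0.68222492  1.14219052 -2.95791463] [-0.00612114  0.01363522 -0.03813648]
```

View pics/w6.png

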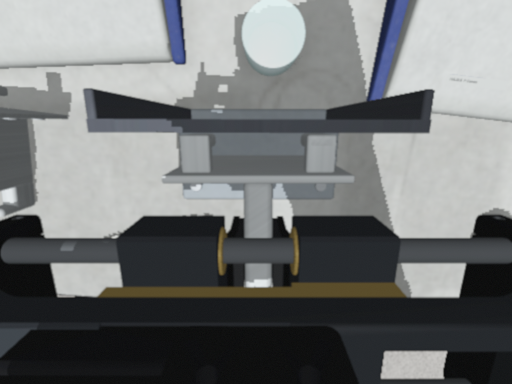

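Run:
```python
from h import *
d=grab('wrist')
a=plane(d,[(88,132),(432,132)],.16);b=plane(d,[(163.2,175.3),(353.8,175.3)],.1425)
for r in(a,b):
    v=r[0]-r[1];print(np.linalg.norm(v),np.degrees(np.arctan2(-v[0],v[1])),r.mean(0))
print(a.mean(0)-b.mean(0))
```

```text
0.13069513993148252 4.165691873618225 [0.56062957 0.07602276 0.16      ]
0.08799958345507593 4.154830856796217 [0.54051741 0.0750869  0.1425    ]
[0.02011216 0.00093586 0.0175    ]
```

Request:
jog_arm:
  steps: "0 0.006 0.0005 0.001 0 0 0; 0 0.012 0.001 0.001 0 0 0; 0 0.017 0.001 0.001 0 0 0; 0 0.017 0.001 0.001 0 0 0"

```text
time: 7.3
eef_pos: [0.5128, 0.0724, 0.1035]
eef_rot: [-3.139, -0.114, 0.0]
force: [0.2, 0.0, -3.4]
width: 0.158
```

Run:
```python
from h import *
d=grab('wrist','w7.png');s=env.state();print(s['eef_pos'],s['eef_rot'],s['force'],s['wrist_torque'])
cv2.imwrite('pics/w7z.png',cv2.resize(d['image'][90:220,60:460,::-1],None,fx=2,fy=4,interpolation=cv2.INTER_CUBIC))
d=grab('scene');cv2.imwrite('pics/s7z.png',cv2.resize(d['image'][160:260,180:300,::-1],None,fx=5,fy=5,interpolation=cv2.INTER_CUBIC))
```

```text
[0.51250517 0.07238234 0.10344809] [-3.13933201e+00 -1.14152281e-01  4.14529053e-04] [-0.20463248 -0.3509139  -2.90146175] [ 0.02794448 -0.08435981  0.00537085]
```

View pics/w7z.png

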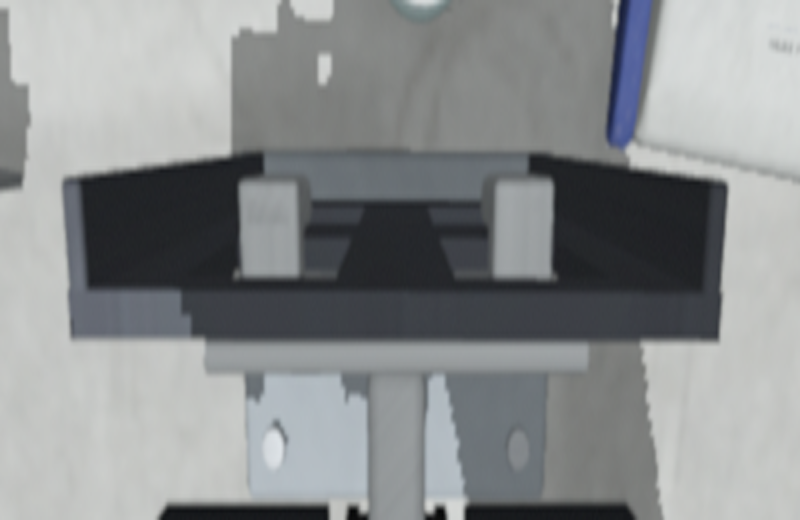

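View pics/s7z.png

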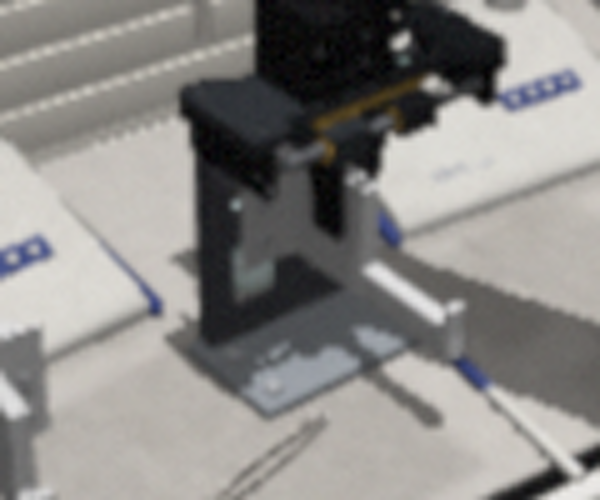

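Request:
jog_arm:
  steps: "0 0 0 -0.005 0 0 0; 0 0 0 -0.01 0 0 0; 0 0 0 -0.015 0 0 0; 0 0 0 -0.02 0 0 0; 0 0 0 -0.02 0 0 0"

```text
time: 8.02
eef_pos: [0.5121, 0.0723, 0.083]
eef_rot: [-3.139, -0.114, 0.001]
force: [0.0, -0.0, -3.2]
width: 0.157
```

Request:
jog_arm:
  steps: "0 0 0 -0.002 0 0 0; 0 0 0 -0.004 0 0 0; 0 0 0 -0.005 0 0 0; 0 0 0 -0.005 0 0 0"

```text
time: 8.52
eef_pos: [0.5125, 0.0724, 0.0785]
eef_rot: [-3.139, -0.114, 0.0]
force: [0.4, 0.8, -3.1]
width: 0.157
```

Request:
jog_arm:
  steps: "0 0 0 -0.001 0 0 0; 0 0 0 -0.0015 0 0 0; 0 0 0 -0.0015 0 0 0"

```text
time: 8.9
eef_pos: [0.5127, 0.0724, 0.0778]
eef_rot: [3.139, 0.115, 0.001]
force: [-4.0, -0.2, 5.6]
width: 0.157
```

Run:
```python
from h import *
d=grab('wrist','w8.png');s=env.state();print(s['eef_pos'],s['eef_rot'],s['force'],s['wrist_torque'])
cv2.imwrite('pics/w8z.png',cv2.resize(d['image'][90:220,60:460,::-1],None,fx=2,fy=4,interpolation=cv2.INTER_CUBIC))
d=grab('scene');cv2.imwrite('pics/s8z.png',cv2.resize(d['image'][160:260,180:300,::-1],None,fx=5,fy=5,interpolation=cv2.INTER_CUBIC))
```

```text
[0.51270109 0.07242796 0.07774915] [3.13928922e+00 1.14407610e-01 9.98618420e-04] [-4.02785033 -0.83871182  6.05732205] [-0.05449988  0.38364362  0.03678133]
```

View pics/w8z.png

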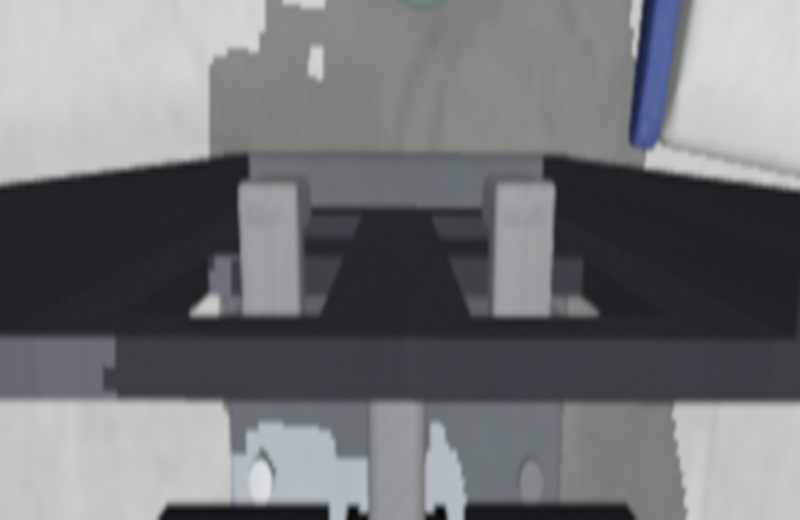

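View pics/s8z.png

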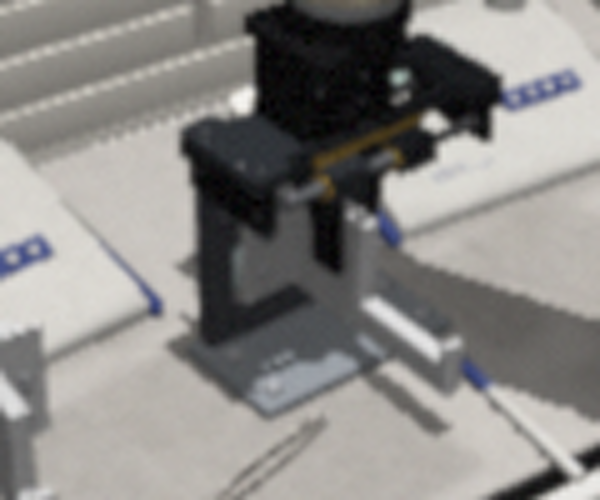

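Request:
jog_arm:
  steps: "0.02 0 0 0 0 0 0; 0.025 0 0 0 0 0 0; 0.04 0 0 0 0 0 0; 0.05 0 0 0 0 0 0; 0.05 0 0 0 0 0 0"

```text
time: 9.62
eef_pos: [0.5125, 0.0724, 0.077]
eef_rot: [-3.139, -0.114, 0.0]
force: [0.5, 0.1, 0.5]
width: 0.525
```

Run:
```python
from h import *
d=grab('wrist','w9.png');s=env.state();print(s['eef_pos'],s['force'],s['wrist_torque'],s['width'])
cv2.imwrite('pics/w9z.png',cv2.resize(d['image'][90:260,60:460,::-1],None,fx=2,fy=3,interpolation=cv2.INTER_CUBIC))
```

```text
[0.51248033 0.07238647 0.07701529] [ 0.71959492 -0.22285102 -0.42685613] [-0.00157136  0.05566197 -0.04416314] 0.5417177154063028
```

View pics/w9z.png

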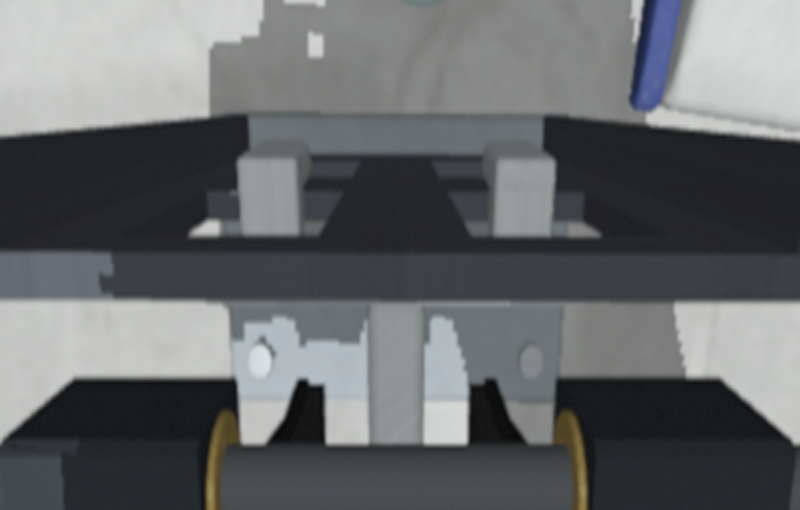

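The wrist view shows the fingers clear of the rib (rib at about columns 245–272 of the full frame), with both hooks still inside the slots. Now I retreat straight up.

Request:
jog_arm:
  steps: "0.05 0 0 0.02 0 0 0; 0.05 0 0 0.05 0 0 0; 0.05 0 0 0.09 0 0 0; 0.05 0 0 0.13 0 0 0; 0.05 0 0 0.17 0 0 0"

```text
time: 10.3
eef_pos: [0.5123, 0.0724, 0.2484]
eef_rot: [3.139, 0.114, 0.0]
force: [1.2, -0.3, -0.9]
width: 0.575
```

Request:
jog_arm:
  steps: "0.05 -0.015 -0.05 0.02 0 0 0; 0.05 -0.03 -0.1 0.02 0 0 0; 0.05 -0.04 -0.15 0.02 0 0 0; 0.05 -0.04 -0.2 0.02 0 0 0; 0.05 -0.04 -0.25 0.02 0 0 0"

```text
time: 10.92
eef_pos: [0.4722, -0.1792, 0.2673]
eef_rot: [3.139, 0.114, 0.001]
force: [0.3, -0.2, -0.8]
width: 0.574
```

Request:
jog_arm:
  steps: "0.05 0 0 0 0 0 0; 0.05 0 0 0 0 0 0; 0.05 0 0 0 0 0 0; 0.05 0 0 0 0 0 0"

```text
time: 11.42
eef_pos: [0.4727, -0.1766, 0.2672]
eef_rot: [3.139, 0.117, 0.0]
force: [-0.1, 0.3, 1.0]
width: 0.571
```

Run:
```python
from h import *
s=env.state();print(s['time'],s['eef_pos'],s['force'])
d=grab('top');cv2.imwrite('pics/t10z.png',cv2.resize(d['image'][140:250,130:295,::-1],None,fx=4.5,fy=5,interpolation=cv2.INTER_CUBIC))
d=grab('scene');cv2.imwrite('pics/s10z.png',cv2.resize(d['image'][165:275,150:300,::-1],None,fx=5,fy=5,interpolation=cv2.INTER_CUBIC))
```

```text
11.425 [ 0.47267884 -0.17664864  0.2671662 ] [-0.14895789  0.26498617  0.97247032]
```

View pics/t10z.png

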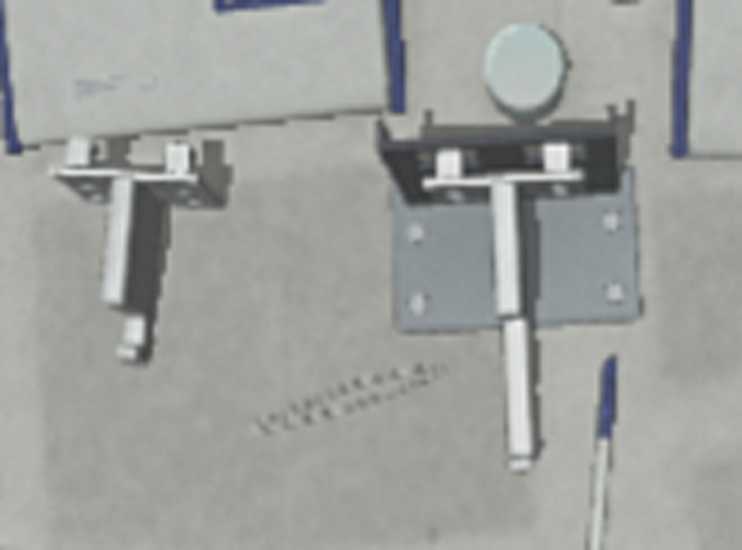

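View pics/s10z.png

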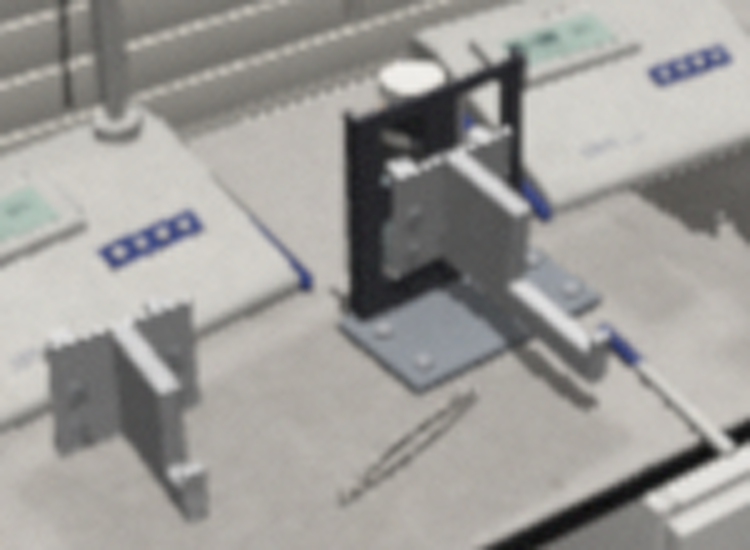

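Run:
```python
from h import *
d=grab('top');s=grab('scene')
p=plane(d,np.array([(425,182),(580,175)],float)/[4.5,5]-.4+[130,140],.119);print(p,p.mean(0))
# arm end top: two views triangulate
def tri(u1,u2):
    c1,v1=ray(d,[u1]);c2,v2=ray(s,[u2]);v1=v1[0];v2=v2[0]
    k=np.linalg.lstsq(np.c_[v1,-v2],c2-c1,rcond=None)[0];return c1+k[0]*v1,np.linalg.norm(c1+k[0]*v1-c2-k[1]*v2)
T=lambda x,y:(x/4.5+130-.4,y/5+140-.4); S=lambda x,y:(x/5+150-.4,y/5+165-.4)
print('armend',tri(T(520,465),S(600,335)));print('rib front top',tri(T(508,312),S(520,210)));print('plate-left',tri(T(425,182),S(388,170)),'plate-right',tri(T(580,175),S(508,128)))
```

```text
[[0.54922091 0.11695078 0.119     ]
 [0.55405562 0.03034341 0.119     ]] [0.55163827 0.0736471  0.119     ]
armend (array([0.41223549, 0.0637893 , 0.05844422]), np.float64(0.002176401393318359))
rib front top (array([0.48555729, 0.06947168, 0.10792852]), np.float64(0.0028713105117401765))
plate-left (array([0.54941787, 0.11706189, 0.11799176]), np.float64(0.007135265360212341)) plate-right (array([0.55459337, 0.03042725, 0.11630806]), np.float64(0.0020380518187624232))
```

Run:
```python
from h import *
a=grab('top','t11.png')['image'].astype(int);env.close_job();print(env.state()['time'])
b=cv2.imread('pics/t0.png') if 0 else cv2.imread('pics/top0.png')[:,:,::-1].astype(int)
print('short bracket region diff',np.abs(a-b)[160:215,138:185].mean())
```

```text
the job is handed in; nothing more can be done
the job is handed in; nothing more can be done
```

I gripped the long bracket, which stood on the right, by its rib. I pushed both hooks into the top slots and lowered it until the lips took its weight. That happened at a bracket height of about 39 mm, as specified. I then opened the gripper, drew back well clear, and handed the job in just after 11.5 s on the robot's clock.

**Last checks on the long bracket, from the top and scene views:**
- It hangs by itself with both hooks in the top slots and is square to the upright within about 1°.
- It tilts about 0.12 rad nose-down, against a limit of 0.22.
- The seat point is an estimated 7 mm in front of the face, within the -12 mm limit.
- The seat point is within about 3 mm sideways and 2 mm in height.

**Short bracket:** it still stands in its place in both views. I planned a picture comparison of its position as well, but it never printed because the job closed first. I have only looked at it, not measured any shift.

**Disagreements between cameras:** the top and wrist views differed by about 3 mm sideways and 0.5° on where the upright stands. I used the wrist view, measuring the bracket against the upright. One point in the final two-view check, the plate's left corner, also disagreed by 7 mm between the two views, so the hanging figures are good to a few millimetres only.

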